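# Seat a counter scale's weighing pan on its locating pins

## Robot

A 6-joint arm with a two-finger parallel gripper is mounted at the origin on the work surface. World frame = base frame: x ahead of the robot, y to its left, z up, the work surface at z = 0. Lengths are in m, angles in degrees, forces in N, time in s.
With the tool pointing down it reaches from about 0.4 to 0.825 m from the base axis. Payload 7 kg.
Tool frame: the origin (TCP) lies at the very end of the fingers, on their centre line; the grasp point (between the pads) lies 19 mm behind it; x points along the fingers, z is the direction in which the jaws open and shut, and the axes are right-handed (so a half turn about x gives the same grasp; the last joint's range is limited). The gripper opens to 88 mm and grips with 3 to 60 N. Pads are 19 mm wide; open, the fingers measure 130 mm over their backs; the gripper's body (78 mm by 193 mm) begins 47 mm behind the grasp point.
Start: joints at [-57.863, 20.546, 0.682, 0, -70.136, -16.507], TCP at [0.182, -0.65, 0.227] pointing down, gripper open.
Joint ranges: [-176.03, 176.03], [-82.01, 121.73], [-58.28, 71.71], [-173.87, 95.51], [-174.79, -0.11], [-173.66, 173.66]. Speed limits (degrees/s): [136.94, 136.94, 172.46, 180, 180, 180].

## Interface

Orientations are given as [roll, pitch, yaw] about the fixed x, y, z axes, in that order (R = Rz(yaw) Ry(pitch) Rx(roll)).
In Python, from plant import * gives the robot as it stands.
- The arm moves only by the tool arm_command, never from a script. Its argument "commands" is one flat list of numbers, 5 for each row, row after row: the shift along the tool's x, y, z in mm, then the turn about the tool's x in degrees, then the opening in per cent of the stroke, from 0 (shut) to 100 (fully open). A call has 1 to 5 rows; each row shifts and turns the pose as measured when the row begins, along the tool's axes as they then stand; what a row does not reach is not made up. A row lasts 1/8 s, in which the tool goes at most 62.5 mm and 10.7 degrees, less where a joint would pass 70% of its speed; a pose out of reach is approached as far as the arm can. A call is refused whole if a number of a shift passes 62.5 or a number of a turn 10.7, either way. A call with a gripper value outside its range is refused whole. The fingers move at their own pace and stop on an object; the grip force is fixed at half the most. Time passes only in rows, so rows that do not move let the fingers close. It gives the time, the measured TCP pose, the force and the opening at its end, in the units of the state.
- get_obs(): the state, without advancing time (a new reading comes with each control period).
- snapshot(name): name is "side" or "top"; returns a dict with "frame" (384x512x3 uint8, blue, green, red), "fov_y" (degrees; the focal length in pixels is half the picture's height over the tangent of half this angle, whatever the lens; pixels are square), "cx", "cy" (the principal point, pixels), "world_to_cam" (4x4, takes a point from world to camera coordinates). Camera axes: x right, y up, looking along -z (the intrinsics and any distortion apply to the point x, -y, -z); pixel columns grow to the right and rows downward; lengths in m; the calibration is good to about 2 mm. A picture is of the moment at which its call begins. There is no depth.
- close_job(): hands the job in, once; it reports no verdict.
The state is a dict: "clock": time; "joint_pos": joint angles; "qvel": joint speeds; "tau": joint torques, N m; "tool_pos": TCP position; "orientation": TCP orientation; "force": force on the tool from outside, world axes, zero at the start; "moment": the same for the moment, N m; "opening": finger opening in m.
Only numpy, scipy, OpenCV 4.12 (cv2) and the standard library are available. Lean on these libraries where they do the work, as an engineer would, in place of code of your own. Each camera call takes 0.05 s, during which the arm holds its last target. There are 200 camera calls.

## Task

The scale's steel weighing pan was put back askew after cleaning: it has been left too far towards the keypad and its back is riding up on the two locating pins. With your fingertips, nudge the pan sideways by its edges, without lifting it off, until both holes drop over the pins and it lies level, fully home on the scale. Do not disturb the till roll, the brass test weight or the hand scanner.

Things in the scene. Friction and masses are not known exactly. Their poses are not given: they have to be found in the camera images.
- scale: Charcoal retail counter scale, fixed to the desk. Origin on the desk under the centre of where the seated pan belongs; x points from the keypad end to the back, y left, z up. On top a four-armed black support carries the pan: two rubber pads at x = -60, y = +-85 mm and two shoulders with the pins at x = +45, y = +-85 mm, all 109 mm above the desk.
- housing_top (a point): Centre of the scale housing's flat top, 87 mm high, 5 mm behind the scale's origin. The top is 220 mm (x) by 290 mm (y); around the seated pan 15 mm of it shows at left, right and back, edges parallel. In front of it the keypad deck, as wide, slopes down from 84 mm high to 47 mm over 110 mm.
- pan: Loose stainless pan, about 0.6 kg, 200 mm (its x) by 260 mm (its y): deck 5 mm thick, skirt 10 mm deep below it all round. Origin in the centre of the deck's underside, z up. Two holes through the deck at x = +45, y = +-85 mm. Seated, its pose is the scale's raised 109 mm: its edge then stands from 99 to 114 mm above the desk.
- pan_front (a point): Middle of the pan's front edge (keypad side), at the deck's underside, 100 mm ahead of the pan's origin. At the start the pan is 15 to 30 mm too far forward, up to 20 mm left or right, turned up to 0.08 rad, front on the domed rubber pads, back 6 mm up on the pin tips (tilted about 0.055 rad). It slides on these when pushed, and drops when both holes come over the pins.
- hole_left (a point): Centre of the pan's left (+y) hole, at the deck's underside. 13 mm across.
- hole_right (a point): Centre of the pan's right (-y) hole, at the deck's underside. 13 mm across.
- pin_left (a point): Foot of the scale's left (+y) brass locating pin, on its shoulder 109 mm above the desk. The pin is 9 mm across, 6 mm tall, with a rounded nose; hidden under the pan at the start.
- pin_right (a point): Foot of the right (-y) locating pin, the same as the left.
- till_roll: Bystander: white paper roll standing on end, 60 mm across, 57 mm tall; origin in the centre of its underside. It stands on the desk left or right of the scale.
- test_weight: Bystander: brass test weight with a knob, 42 mm across, 64 mm tall, 0.5 kg; origin in the centre of its underside. It stands on the desk left or right of the scale.
- scanner: Bystander: dark hand-held barcode scanner lying on its side on the desk beyond the scale's left, about 140 mm by 75 mm, 34 mm high; origin on the desk under its middle.

How it is judged:
By the outcome, as a careful person would: the job done as asked, in the order asked, and still so for the second after the job is handed in, with the robot touching nothing.
It also fails if it takes over 64 s, if anything falls off the work surface, if the arm or the gripper's body presses on something with over 40 N, if the wrist force passes 120 N, or if a joint passes its speed limit or range.

## Working session

There is one attempt and no reset: what is moved stays moved. The work goes in short steps, Python scripts to look and compute and a tool call to move; the robot and the scene stay as the last step left them, time stands still between calls to the robot, and variables do not carry over. Pictures are saved under pics/ and viewed, about 8 in all and at most 12, crops included, and the job is handed in when it is done.

Besides the shell and the picture viewer there is one more tool, called after "Emit:" as a command line: name --argument value ..., lists and objects as JSON in quotes. arm_command: Moves the arm, as the interface text tells. Its arguments: {"type":"object","properties":{"commands":{"type":"array"}},"required":["commands"]}

```bash
mkdir -p pics; ls; python3 - <<'E'
from plant import *
import cv2,numpy as np
o=get_obs();print({k:np.round(v,3).tolist() for k,v in o.items()})
for n in("side","top"):
    s=snapshot(n);cv2.imwrite(f"pics/{n}0.png",s["frame"]);print(n,[ (k,np.round(s[k],4).tolist()) for k in s if k!="frame"])
E
```

```text
pics
{'clock': 0.0, 'joint_pos': [-57.863, 20.592, 0.634, -0.022, -70.137, -16.507], 'qvel': [-0.031, 0.052, 0.005, 0.105, 0.048, 0.015], 'tau': [-0.002, -58.271, 29.306, 6.997, 0.007, -0.0], 'tool_pos': [0.182, -0.65, 0.226], 'orientation': [4.11, 89.903, 109.733], 'force': [0.014, 0.943, -0.449], 'moment': [-0.023, -0.031, 0.029], 'opening': 0.088}
side [('fov_y', 55.5093), ('cx', 255.1035), ('cy', 197.9716), ('world_to_cam', [[-0.9002, -0.4352, -0.0169, 0.592], [0.3329, -0.7125, 0.6177, -0.1682], [-0.2808, 0.5504, 0.7863, -0.7799], [0.0, 0.0, 0.0, 1.0]])]
top [('fov_y', 44.2294), ('cx', 251.8206), ('cy', 189.596), ('world_to_cam', [[0.0171, -0.9998, 0.0106, 0.1051], [0.9818, 0.0188, 0.1888, -0.5951], [-0.1889, 0.0072, 0.982, -0.987], [0.0, 0.0, 0.0, 1.0]])]
```

View pics/side0.png

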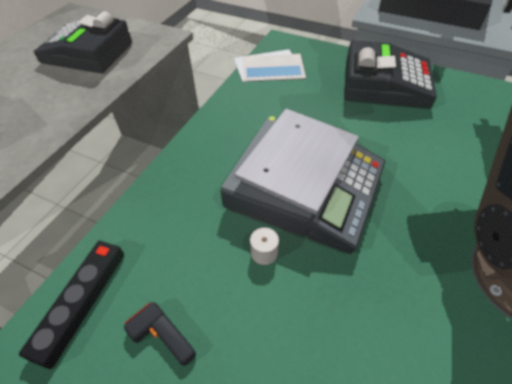

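View pics/top0.png

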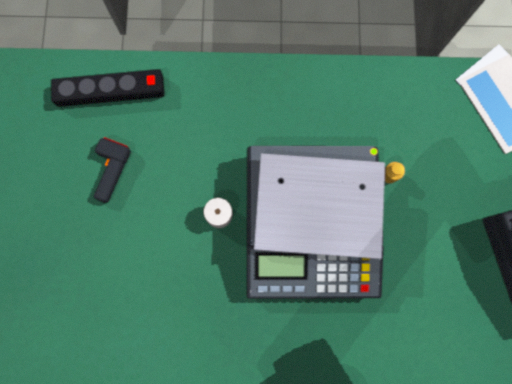

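The side view shows the scale centred near (290,170), with pan holes at (297,126) and (266,170). The top view shows pan corners at about (260,155), (384,162), (381,258) and (254,249), with holes at (281,181) and (362,187). The housing's back corners are about (249,148) and (378,148). The roll is at (218,212) and the brass weight at (395,172).

```bash
cat > h.py <<'E'
from plant import *
import cv2,numpy as np
def cam(s):
    M=np.array(s["world_to_cam"]);f=s["frame"].shape[0]/2/np.tan(np.radians(s["fov_y"]/2));return M,f
def ray(s,uv):
    M,f=cam(s);u,v=uv;d=M[:3,:3].T@np.array([(u-s["cx"])/f,-(v-s["cy"])/f,-1.]);return -M[:3,:3].T@M[:3,3],d
def onz(s,uv,z):
    c,d=ray(s,uv);return c+d*(z-c[2])/d[2]
def tri(s1,a,s2,b):
    c1,d1=ray(s1,a);c2,d2=ray(s2,b);k=np.linalg.lstsq(np.c_[d1,-d2],c2-c1,rcond=None)[0]
    p,q=c1+d1*k[0],c2+d2*k[1];return (p+q)/2,np.linalg.norm(p-q)
def proj(s,p):
    M,f=cam(s);q=M[:3,:3]@p+M[:3,3];return s["cx"]+f*q[0]/-q[2],s["cy"]-f*q[1]/-q[2]
def pan(s,seed):
    h=cv2.cvtColor(s["frame"],cv2.COLOR_BGR2HSV)
    m=((h[...,1]<50)&(h[...,2]>120)).astype(np.uint8)
    m=cv2.morphologyEx(m,cv2.MORPH_OPEN,np.ones((5,5)))
    cs=cv2.findContours(m,cv2.RETR_EXTERNAL,cv2.CHAIN_APPROX_NONE)[0]
    c=max((c for c in cs if cv2.pointPolygonTest(c,seed,False)>0),key=cv2.contourArea)
    return cv2.convexHull(c)
def edges(c):
    """sides fitted through contour points, mid 70 per cent; returns corners in order of the hull box"""
    q=cv2.approxPolyDP(c,0.05*cv2.arcLength(c,True),True)[:,0].astype(float)
    return q
def holes(s,c):
    g=cv2.cvtColor(s["frame"],cv2.COLOR_BGR2GRAY).astype(float)
    m=np.zeros(g.shape,np.uint8);cv2.fillPoly(m,[c],1);m=cv2.erode(m,np.ones((9,9)))
    bg=cv2.medianBlur(s["frame"],21)[...,1].astype(float)
    w=np.where(m>0,np.clip(bg-g-25,0,None),0)
    n,l,st,_=cv2.connectedComponentsWithStats((w>0).astype(np.uint8))
    out=[]
    for i in range(1,n):
        y,x=np.nonzero(l==i);k=w[y,x];out.append((k.sum(),(x*k).sum()/k.sum(),(y*k).sum()/k.sum()))
    return sorted(out)[::-1][:4]
E
python3 - <<'E'
from h import *
t=snapshot("top");sd=snapshot("side")
for n,s,seed in(("top",t,(320,215)),("side",sd,(310,160))):
    c=pan(s,seed);print(n,edges(c).tolist(),np.round(holes(s,c),2).tolist())
x0,y0,x1,y1=235,135,415,310
im=t["frame"][y0:y1,x0:x1];im=cv2.resize(cv2.convertScaleAbs(im,alpha=1.8),None,fx=4,fy=4,interpolation=cv2.INTER_CUBIC)[:600]
im=cv2.resize(t["frame"][135:310,235:415],None,fx=3.4,fy=3.4,interpolation=cv2.INTER_CUBIC)
im=(255*(im/255.)**.5).astype(np.uint8);cv2.imwrite("pics/c1.png",im)
R=None
from scipy.spatial.transform import Rotation as Ro
print(np.round(Ro.from_euler("xyz",get_obs()["orientation"],degrees=True).as_matrix(),3))
E
```

```text
top [[259.0, 154.0], [383.0, 162.0], [381.0, 257.0], [255.0, 249.0]] [[2905.0, 280.5, 180.43], [2457.0, 361.86, 186.44], [299.0, 329.34, 254.97], [89.0, 308.12, 253.0]]
side [[284.0, 109.0], [357.0, 135.0], [317.0, 210.0], [224.0, 186.0]] [[890.0, 265.62, 169.83], [286.0, 297.2, 125.88], [128.0, 241.91, 182.16]]
[[-0.    -0.963 -0.269]
 [ 0.001 -0.269  0.963]
 [-1.     0.     0.001]]
```

View pics/c1.png

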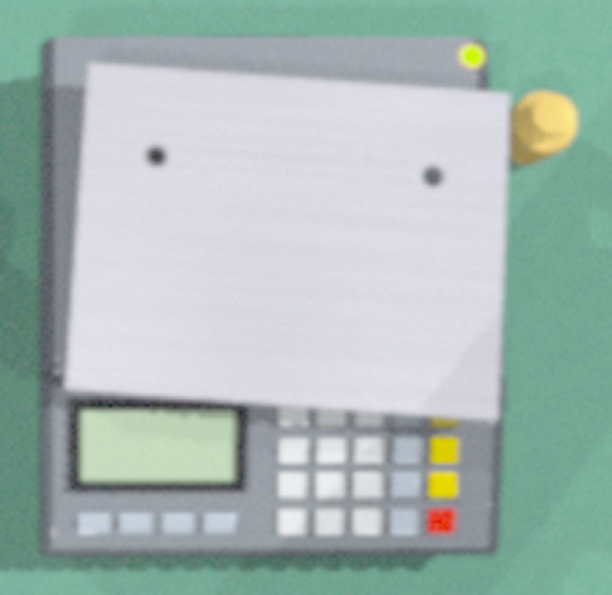

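The crop shows the housing's back rim from (45,40) to (485,37), a thin visible left wall, and the pan turned clockwise and shifted right and forward. Next I turn these into positions and check the sizes.

```bash
cat >> h.py <<'E'
def lineedge(s,p,q,n=40,half=5,ch=None):
    """strongest gradient across segment p-q, sampled subpixel; robust line -> points"""
    g=cv2.GaussianBlur(cv2.cvtColor(s["frame"],cv2.COLOR_BGR2GRAY) if ch is None else s["frame"][...,ch],(0,0),.8).astype(np.float32)
    p,q=np.array(p,float),np.array(q,float);d=(q-p)/np.linalg.norm(q-p);nn=np.array([-d[1],d[0]])
    o=np.arange(-half,half+.01,.25);P=[]
    for k in np.linspace(0,1,n):
        X=(p+k*(q-p))+o[:,None]*nn
        v=cv2.remap(g,X[:,0].astype(np.float32)[None],X[:,1].astype(np.float32)[None],cv2.INTER_CUBIC)[0]
        gr=np.abs(np.gradient(v));i=gr.argmax();w=gr[max(i-4,0):i+5]
        P.append(p+k*(q-p)+nn*(o[max(i-4,0):i+5]*w).sum()/w.sum())
    return np.array(P)
def fit(P):
    v=cv2.fitLine(P.astype(np.float32),cv2.DIST_HUBER,0,.01,.01).ravel();return v
E
python3 - <<'E'
from h import *
t=snapshot("top");sd=snapshot("side")
np.set_printoptions(precision=4,suppress=True)
c0,_=ray(t,(0,0));print("cam",c0)
for a,b in(((280.5,180.43),(265.62,169.83)),((361.86,186.44),(297.2,125.88))):print("hole",tri(t,a,sd,b), onz(t,a,.117))
a,b=onz(t,(280.5,180.43),.12),onz(t,(361.86,186.44),.12);print("sep",np.linalg.norm(a-b))
for q,z in zip(edges(pan(t,(320,215))),(.125,.125,.11,.11)):print("corner",onz(t,q,z))
def rep(n,p,q,z):
    P=fit(lineedge(t,p,q));v=P[:2];x=P[2:]
    A,B=np.array(p,float),np.array(q,float)
    A=x+v*((A-x)@v);B=x+v*((B-x)@v)
    a,b=onz(t,A,z),onz(t,B,z);print(n,A,B,a,b,"yaw",np.degrees(np.arctan2(*(b-a)[[1,0]])))
rep("back",(258,146.5),(368,146),.087)
rep("leftrim",(250.5,160),(250.5,230),.087)
rep("leftdeck-bottomwall",(248,255),(248,290),.0)
rep("front",(262,296.7),(370,296.7),.047)
rep("right",(378.5,152),(378.7,159),.087)
print("right deck", onz(t,lineedge(t,(381,262),(381.3,290),n=5)[0],.077),onz(t,lineedge(t,(381,262),(381.3,290),n=5)[-1],.055))
print("led",onz(t,(235+472/3.4,135+56/3.4),.087))
E
```

```text
cam [0.396  0.1234 1.0804]
hole (array([0.6018, 0.0568, 0.1168]), np.float64(0.0004662502807663723)) [0.602  0.0569 0.117 ]
hole (array([ 0.5926, -0.1131,  0.1159]), np.float64(9.10907521539878e-05)) [ 0.5925 -0.1129  0.117 ]
sep 0.16948723859151213
corner [0.658  0.1027 0.125 ]
corner [ 0.6438 -0.1566  0.125 ]
corner [ 0.4477 -0.1498  0.11  ]
corner [0.4593 0.1097 0.11  ]
back [257.9953 145.876 ] [367.9929 145.0544] [0.6845 0.1043 0.087 ] [ 0.6912 -0.1362  0.087 ] yaw -88.39955206576452
leftrim [249.2394 160.1104] [255.3234 229.5776] [0.6521 0.1228 0.087 ] [0.5015 0.1073 0.087 ] yaw -174.1030758583554
leftdeck-bottomwall [249.9233 254.9973] [249.9728 289.9972] [0.4528 0.1172 0.    ] [0.3751 0.1157 0.    ] yaw -178.89477892980221
front [262.0008 295.3816] [370.0008 295.4503] [0.3652 0.0902 0.047 ] [ 0.369  -0.1411  0.047 ] yaw -89.07393034062595
right [376.4754 151.5062] [374.8751 158.067 ] [ 0.677  -0.1543  0.087 ] [ 0.6621 -0.1503  0.087 ] yaw 165.00729878688006
right deck [ 0.4391 -0.1627  0.077 ] [ 0.3809 -0.1645  0.055 ]
led [ 0.6769 -0.1485  0.087 ]
```

```bash
cat >> h.py <<'E'
def sat(s):
    r=dict(s);h=cv2.cvtColor(s["frame"],cv2.COLOR_BGR2HSV)
    f=s["frame"].astype(int);r["frame"]=np.dstack([h[...,1]]*3);return r
E
python3 - <<'E'
from h import *
np.set_printoptions(precision=4,suppress=True)
t=snapshot("top");ts=sat(t)
def rep(n,p,q,z1,z2):
    L=lineedge(ts,p,q);P=fit(L);v=P[:2];x=P[2:]
    A,B=np.array(p,float),np.array(q,float)
    A=x+v*((A-x)@v);B=x+v*((B-x)@v)
    a,b=onz(t,A,z1),onz(t,B,z2);print(n,A,B,a[:2],b[:2],"yaw",np.degrees(np.arctan2(*(b-a)[[1,0]])),"res",np.median(abs((L-x)@[-v[1],v[0]])))
rep("back",(258,146),(368,146),.087,.087)
rep("left",(248,152),(248,235),.087,.087)
rep("left deck",(248,250),(248,290),.084,.05)
rep("right",(378,150),(378,157),.087,.087)
rep("right deck",(381,262),(381,290),.077,.05)
rep("front",(262,296.7),(370,296.7),.047,.047)
cv2.imwrite("pics/sat.png",cv2.resize(ts["frame"][135:310,235:415],None,fx=3.4,fy=3.4))
# pan edges
c=pan(t,(320,215));L=c
rep("pan left",(258,165),(255.5,240),.12,.112)
rep("pan front",(265,250),(370,257),.109,.109)
rep("pan right",(383.5,170),(381.5,250),.12,.112)
E
```

```text
back [258.0008 145.0266] [368.0007 145.1199] [0.6864 0.1043] [ 0.691  -0.1362] yaw -88.89235480006325 res 0.01655225283660508
left [247.022  151.9915] [246.2971 234.9851] [0.6702 0.128 ] [0.4898 0.1261] yaw -179.39391756844077 res 0.2289066749601129
left deck [246.0953 250.0002] [246.0997 290.0002] [0.4586 0.1259] [0.3759 0.1243] yaw -178.91200321550616 res 0.01866669581496152
right [376.0796 150.6174] [378.1192 156.9617] [ 0.6789 -0.1535] [ 0.6647 -0.1575] yaw -164.33686432713804 res 0.3728306849641243
right deck [382.2193 262.0556] [380.9448 289.9975] [ 0.4389 -0.1613] [ 0.3808 -0.1641] yaw -177.19237239708713 res 0.13340699146090462
front [262.0004 297.9993] [370.0003 297.9696] [0.3598 0.0901] [ 0.3637 -0.1409] yaw -89.02619995898418 res 0.049879241893307696
pan left [258.6828 165.0478] [253.4502 239.8566] [0.6333 0.1029] [0.4777 0.1112] yaw 176.95729248837634 res 0.33464839099718446
pan front [264.8548 252.1223] [369.8421 259.3076] [0.4534 0.0875] [ 0.4426 -0.1271] yaw -92.87251872307205 res 1.210077969001362
pan right [385.0719 170.0536] [382.3454 250.0288] [ 0.6278 -0.1618] [ 0.4617 -0.1525] yaw 176.79499744999623 res 0.2522870149086827
```

View pics/sat.png

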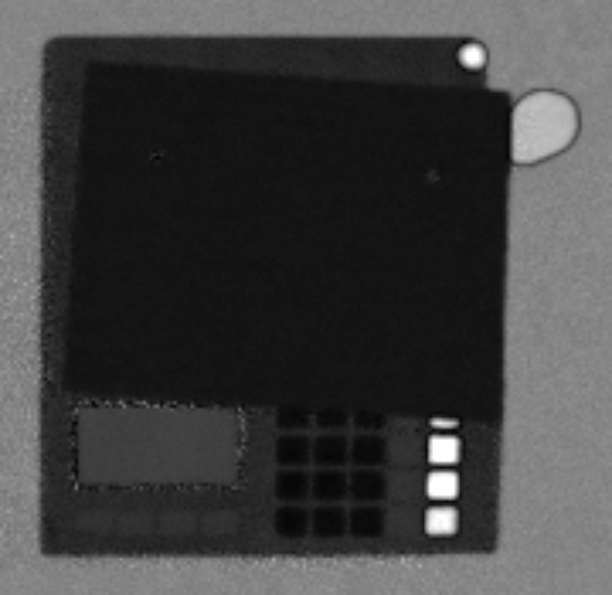

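Emit:
arm_command --commands '[0,-47,34,0,100,0,-47,34,0,100,0,-47,34,0,100,0,-47,34,0,100,0,-47,34,0,100]'

```text
clock: 0.98
tool_pos: [0.3649, -0.4198, 0.2251]
orientation: [29.4, 90.0, 134.7]
force: [1.1, -0.3, -0.2]
opening: 0.0873
```

Emit:
arm_command --commands '[0,-47,34,0,100,0,-47,34,0,100,0,-47,34,0,100,0,-47,34,0,100,0,0,0,0,100]'

```text
clock: 1.6
tool_pos: [0.5168, -0.2296, 0.2266]
orientation: [-112.9, 89.8, -7.4]
force: [-1.3, 0.7, -0.0]
opening: 0.0878
```

Emit:
arm_command --commands '[0,0,0,-10.6,100,0,0,0,-10.6,100,0,0,0,-10.6,100,0,0,0,-10.6,100,0,0,0,-10.6,100]'

```text
clock: 2.22
tool_pos: [0.5152, -0.2306, 0.2268]
orientation: [-166.9, 89.9, -7.6]
force: [-0.5, 0.8, 0.4]
opening: 0.0875
```

Emit:
arm_command --commands '[0,0,0,-10.6,100,0,0,0,-10.6,100,0,0,0,0,100]'

```text
clock: 2.6
tool_pos: [0.5136, -0.2324, 0.227]
orientation: [170.9, 89.9, -8.4]
force: [-0.2, -0.4, -0.6]
opening: 0.0877
```

```bash
cat >> h.py <<'E'
from scipy.spatial.transform import Rotation as Ro
def go(T,ang):
    """print tool-frame shift (mm) to world target T and turn about tool x bringing jaw axis to angle ang"""
    o=get_obs();R=Ro.from_euler("xyz",o["orientation"],degrees=True).as_matrix();p=np.array(o["tool_pos"])
    a=np.degrees(np.arctan2(R[1,2],R[0,2]));d=(a-ang+180)%360-180
    print("t",round(o["clock"],2),"p",np.round(p,4),"F",np.round(o["force"],1),"jaw",round(a,2),"tilt",np.round(R[2],3),"shift",np.round(R.T@(np.array(T)-p)*1000,1),"turn",round(d,2),"q",np.round(o["joint_pos"]))
E
python3 -c "
from h import *
go((.545,-.2,.101),181)"
```

```text
t 2.6 p [ 0.5136 -0.2324  0.227 ] F [-0.2 -0.4 -0.6] jaw -179.32 tilt [-1.     0.    -0.002] shift [126.  -32.1 -31.5] turn -0.32 q [ -4.  10. -14.   0. -66.   5.]
```

Emit:
arm_command --commands '[0,-20,-31,-0.3,100,40,-10,0,0,100,40,0,0,0,100,40,0,0,0,100,6,0,0,0,100]'

```text
clock: 3.22
tool_pos: [0.5456, -0.2035, 0.1]
orientation: [170.8, 89.6, -9.7]
force: [0.4, -0.7, 1.0]
opening: 0.0877
```

```bash
python3 -c "
from h import *
go((.545,-.2,.101),181)
t=snapshot('top');cv2.imwrite('pics/t2.png',cv2.resize(t['frame'][130:315,225:445],None,fx=3,fy=3))"
```

```text
t 3.23 p [ 0.5456 -0.2035  0.1   ] F [ 0.4 -0.7  1. ] jaw 179.47 tilt [-1.     0.001 -0.006] shift [-1.  -3.5  0.6] turn -1.53 q [ -1.  18. -21.   0. -51.   1.]
```

View pics/t2.png

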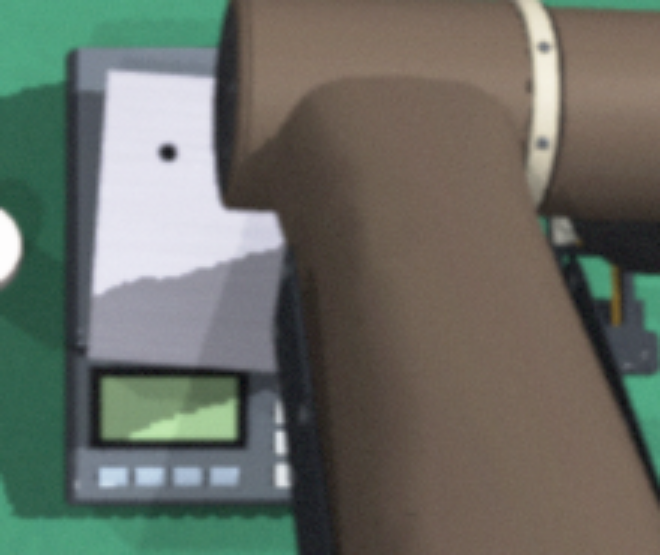

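The arm hides the right half of the pan, but the left hole (168,153) stays visible. I push from the right in small steps.

Emit:
arm_command --commands '[0,-15,0,-1.5,100,0,-8,0,-0.3,100,0,-6,0,0,100,0,-5,0,0,100,0,0,0,0,100]'

```text
clock: 3.9
tool_pos: [0.5494, -0.168, 0.1064]
orientation: [169.9, 89.1, -8.8]
force: [-0.5, 0.3, -0.4]
opening: 0.0877
```

```bash
cat >> h.py <<'E'
def lh(z=.117):
    t=snapshot("top");f=t["frame"].copy()
    g=cv2.cvtColor(f,cv2.COLOR_BGR2GRAY)[150:215,262:310].astype(float)
    w=np.clip(cv2.medianBlur(g.astype(np.uint8),21)-g-25,0,None);w[g>110]=0
    n,l,st,_=cv2.connectedComponentsWithStats((w>0).astype(np.uint8))
    for i in range(1,n):
        if 8<=st[i,4]<=60:
            y,x=np.nonzero(l==i);k=w[y,x];u=262+(x*k).sum()/k.sum(),150+(y*k).sum()/k.sum()
            print("lh",np.round(u,2),st[i,4],np.round(onz(t,u,z),4))
    return t
E
python3 -c "
from h import *
go((.545,-.155,.101),181);lh()"
```

```text
t 3.9 p [ 0.5494 -0.168   0.1064] F [-0.5  0.3 -0.4] jaw -178.73 tilt [-1.     0.003 -0.016] shift [  5.3 -13.1   4.2] turn 0.27 q [  3.  17. -22.   0. -50.  -2.]
```

```bash
sed -i 's/-25,0,None);w\[g>110\]=0/-25,0,None)/; s/8<=st\[i,4\]<=60/8<=st[i,4]<=80/' h.py
python3 -c "
from h import *
t=lh();g=cv2.cvtColor(t['frame'],cv2.COLOR_BGR2GRAY);print(g[165:200:2,266:310:2])"
```

```text
[[228 218  89  42  52  89 100 113 122 122 119 122 123 121 122 121 122 121
  122 122 121 121]
 [225 215  92  38  50  89  97 110 125 121 123 121 123 126 123 125 122 121
  122 118 118 105]
 [228 217  91  44  54  83  99 110 124 122 125 124 125 123 124 123 123 120
  115 102  94  98]
 [227 221  91  44  52  83  99 111 124 122 123 122 123 125 125 122 117 100
   92  92  95  95]
 [228 221  89  42  51  82 101 111 125 124 122 121 123 122 122 117  90  87
   90  92  95  97]
 [227 221  88  35  51  75  97 111 123 121 121 119 123 121 117  95  80  87
   90  91  94  99]
 [227 220 106  39  49  75  97 107 117 119 119 118 118 118 107  78  79  80
   86  90  94  97]
 [228 222 109  39  48  73  98  99 113 115 113 114 115 106  79  72  76  78
   85  86  93  93]
 [227 222 109  45  43  71  97 102 109 110 113 111 110  86  73  72  76  75
   84  88  88  96]
 [230 221 124  45  47  71  95  94 109 108 109 107 101  74  66  68  74  75
   78  86  89  91]
 [230 225 131  40  45  68  92  91 103 105 104  99  82  69  70  72  74  73
   76  80  86  88]
 [230 229 152  39  50  68  89  85  98 101  92  72  68  63  64  70  68  73
   77  78  84  89]
 [229 229 161  43  47  67  89  84  96 100  79  72  67  63  67  67  73  73
   73  75  85  84]
 [229 229 164  48  44  67  81  84  82  77  66  65  64  65  63  67  66  70
   74  76  81  85]
 [231 230 176  55  46  66  80  74  68  63  64  65  62  60  64  65  67  70
   74  71  78  82]
 [231 229 200  65  45  65  79  71  57  65  61  63  62  64  61  60  65  67
   69  72  77  83]
 [230 230 221  84  45  59  66  63  61  61  59  60  62  59  62  62  66  67
   70  73  73  74]
 [228 230 222 106  46  60  64  61  61  59  59  60  60  61  63  64  64  67
   68  66  71  76]]
```

Emit:
arm_command --commands '[5,-3,2,0.3,100,2,-2,2,0,100,0,0,0,0,100]'

```text
clock: 4.38
tool_pos: [0.5468, -0.1649, 0.0999]
orientation: [166.5, 88.8, -12.6]
force: [-0.2, -0.8, 0.2]
opening: 0.0877
```

```bash
python3 -c "
from h import *
go((.545,-.155,.101),181);lh()"
```

```text
t 4.38 p [ 0.5468 -0.1649  0.0999] F [-0.2 -0.8  0.2] jaw -179.13 tilt [-1.     0.005 -0.02 ] shift [-1.2 -9.9  1.7] turn -0.13 q [  3.  17. -23.   0. -49.  -2.]
```

```bash
python3 -c "
from h import *
s=snapshot('side');c=pan(s,(290,150));print(np.round(holes(s,c),1).tolist())
cv2.imwrite('pics/s3.png',cv2.resize(s['frame'][80:280,200:420],None,fx=3,fy=3))"
```

```text
[[1710.0, 283.2, 137.8], [914.0, 266.2, 172.6], [225.0, 296.1, 159.2], [102.0, 242.6, 185.5]]
```

View pics/s3.png

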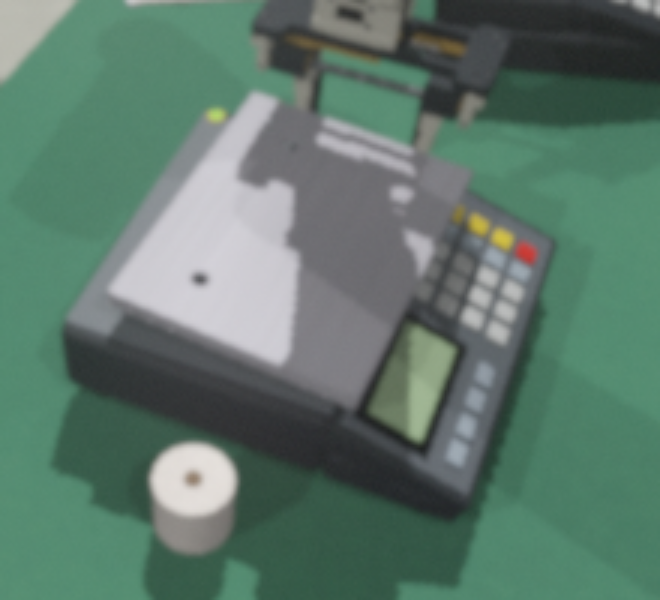

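The side view shows both holes: the left at (266,173) and the right near (298,129). I'll track them with a local dark-blob filter.

```bash
cat >> h.py <<'E'
TG=np.array([[.618,.0703],[.621,-.0997]])
def track(pl,pr,z=.117,r=7):
    s=snapshot("side");g=cv2.cvtColor(s["frame"],cv2.COLOR_BGR2GRAY)
    b=cv2.morphologyEx(g,cv2.MORPH_CLOSE,cv2.getStructuringElement(cv2.MORPH_ELLIPSE,(9,9))).astype(float)-g
    out=[]
    for p in(pl,pr):
        x0,y0=int(p[0])-r,int(p[1])-r;w=b[y0:y0+2*r+1,x0:x0+2*r+1]
        i=np.unravel_index(w.argmax(),w.shape);m=np.zeros_like(w);m[max(i[0]-3,0):i[0]+4,max(i[1]-3,0):i[1]+4]=1
        w=np.clip(w-w.max()*.3,0,None)*m
        Y,X=np.mgrid[:w.shape[0],:w.shape[1]];u=(x0+(X*w).sum()/w.sum(),y0+(Y*w).sum()/w.sum())
        out.append((u,w.max(),onz(s,u,z)))
    (a,ca,A),(c,cc,C)=out
    print("px",np.round(a,1),np.round(c,1),"contrast",ca,cc,"L",np.round(A[:2],4),"R",np.round(C[:2],4),"sep",round(np.linalg.norm(A-C),4),"yaw",round(np.degrees(np.arctan2(-(A-C)[0],(A-C)[1])),2))
    print("to go mm L",np.round((TG[0]-A[:2])*1000,1),"R",np.round((TG[1]-C[:2])*1000,1))
    return s
E
python3 -c "
from h import *
go((.545,-.155,.101),181);track((266,173),(298,129))"
```

```text
t 4.47 p [ 0.5468 -0.1648  0.0999] F [ 0.2 -1.1  1.1] jaw -179.12 tilt [-1.     0.005 -0.019] shift [-1.2 -9.8  1.7] turn -0.12 q [  3.  17. -23.   0. -49.  -2.]
px [266.1 172.6] [297.5 128.9] contrast 81.9 9.8 L [0.5969 0.0641] R [ 0.5872 -0.1017] sep 0.1661 yaw -3.35
to go mm L [21.1  6.2] R [33.8  2. ]
```

Emit:
arm_command --commands '[-1,-5,1,0,100,0,-3,0,0,100,0,0,0,0,100]'

```text
clock: 4.9
tool_pos: [0.5452, -0.1563, 0.1004]
orientation: [165.4, 88.9, -13.7]
force: [1.0, -1.3, 0.3]
opening: 0.0878
```

```bash
python3 -c "
from h import *
go((.545,-.155,.101),181);s=track((267,174),(299,131))
im=s['frame'][90:230,210:370];cv2.imwrite('pics/s4.png',cv2.resize((255*(im/255.)**.6).astype(np.uint8),None,fx=5,fy=4.2,interpolation=cv2.INTER_CUBIC)[:600])"
```

```text
t 4.9 p [ 0.5452 -0.1563  0.1004] F [ 1.  -1.3  0.3] jaw -179.14 tilt [-1.     0.005 -0.018] shift [-0.7 -1.3  0.2] turn -0.14 q [  4.  16. -24.   0. -49.  -3.]
px [266.3 175.7] [305.9 125.1] contrast 80.5 18.9 L [0.5926 0.0725] R [ 0.5736 -0.1239] sep 0.1973 yaw -5.53
to go mm L [25.4 -2.2] R [47.4 24.2]
```

View pics/s4.png

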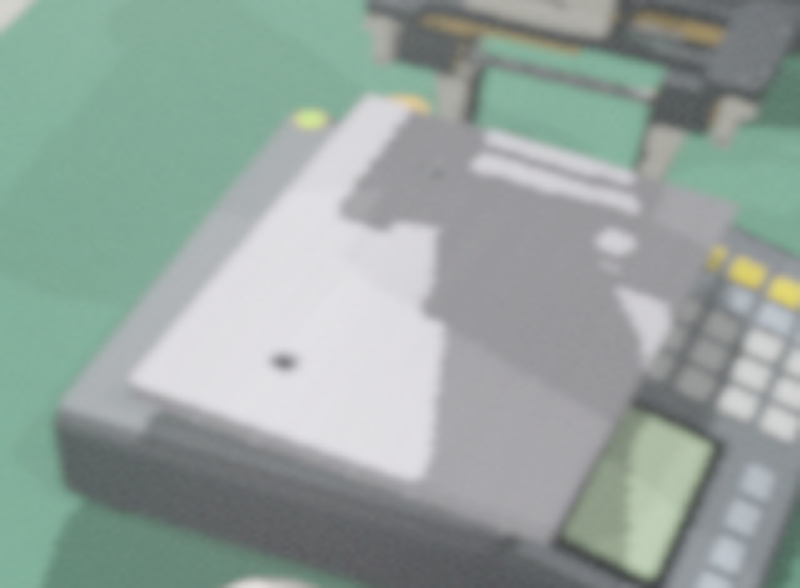

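The holes are at about (266.8,176) and (297.4,131) in the side view; the tracker picked the wrong blob for the right one.

```bash
python3 -c "
from h import *
track((267,176),(297.4,131),r=4)
s=snapshot('top');print('ok')
s=snapshot('side')
for n,T in(('L',TG[0]),('R',TG[1])):print(n,proj(s,np.r_[T,.117]),proj(s,np.r_[T,.114]))
cv2.imwrite('pics/unv.png',s['frame'])
"
```

```text
px [266.3 175.7] [297.  131.1] contrast 79.80000000000001 10.5 L [0.5925 0.0725] R [ 0.5855 -0.0936] sep 0.1663 yaw -2.43
to go mm L [25.5 -2.2] R [35.5 -6.1]
ok
L (np.float64(256.4924629560772), np.float64(171.50405752721588)) (np.float64(256.5108562087774), np.float64(172.39905944822405))
R (np.float64(284.70692007184755), np.float64(125.64850010633386)) (np.float64(284.65105231958563), np.float64(126.56923858181729))
```

Emit:
arm_command --commands '[0,30,0,0,100,-50,10,0,0,100,-30,0,50,10.6,100,0,0,0,10.6,100,0,0,0,10.6,100]'

```text
clock: 5.72
tool_pos: [0.4927, -0.1976, 0.1819]
orientation: [-159.9, 89.0, -11.4]
force: [0.1, -0.1, 0.5]
opening: 0.0875
```

Emit:
arm_command --commands '[0,0,0,10.6,100,0,0,0,10.6,100,0,0,0,10.6,100,0,0,0,10.6,100,0,0,0,10.6,100]'

```text
clock: 6.35
tool_pos: [0.4919, -0.197, 0.1824]
orientation: [-101.6, 89.0, -6.8]
force: [-0.2, -0.3, 0.6]
opening: 0.0879
```

```bash
python3 -c "
from h import *
go((.415,-.03,.18),91);track((266.5,176),(297,131),r=4)
s=snapshot('top');c=pan(s,(290,205));print(edges(c).tolist(),np.round(holes(s,c),2).tolist())
cv2.imwrite('pics/t5.png',cv2.resize(s['frame'][130:315,225:445],None,fx=3,fy=3))
"
```

```text
t 6.35 p [ 0.4919 -0.197   0.1824] F [-0.2 -0.3  0.6] jaw 94.78 tilt [-1.    -0.017 -0.004] shift [  0.7  62.8 172.8] turn 3.78 q [ -1.   8. -22.   0. -59. -85.]
px [266.3 175.7] [295.9 129.7] contrast 78.4 43.400000000000006 L [0.5925 0.0725] R [ 0.5897 -0.0972] sep 0.1698 yaw -0.95
to go mm L [25.5 -2.2] R [31.3 -2.5]
[[368.0, 147.0], [320.0, 255.0], [249.0, 254.0], [252.0, 147.0]] [[7742.0, 302.72, 191.12], [3076.0, 273.14, 184.47], [422.0, 284.39, 241.33], [1.0, 304.0, 222.0]]
```

View pics/t5.png

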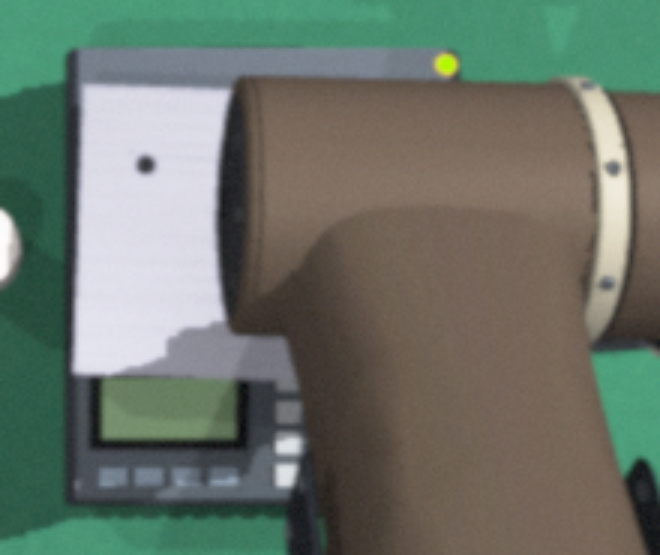

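The left hole in the top crop is at (146,165), and the pan is nearly parallel and close to the housing's left edge. By the side view, about 25–31 mm forward and 2 mm right remain, plus about 2° of turn. Next is the front push.

Emit:
arm_command --commands '[0,30,40,3.8,100,0,25,45,0,100,0,10,50,0,100,0,3,45,0,100,0,0,0,0,100]'

```text
clock: 7.08
tool_pos: [0.4146, -0.0165, 0.1804]
orientation: [-95.3, 88.9, -2.8]
force: [0.5, -0.7, 0.1]
opening: 0.088
```

```bash
python3 -c "
from h import *
go((.41,-.018,.097),91)
"
```

```text
t 7.08 p [ 0.4146 -0.0165  0.1804] F [ 0.5 -0.7  0.1] jaw 92.48 tilt [-1.    -0.018 -0.002] shift [83.3  6.2 -1.1] turn 1.48 q [  26.   -3.  -35.    1.  -58. -114.]
```

Emit:
arm_command --commands '[40,5,0,1.5,100,35,0,0,0,100,7,0,0,0,100,0,0,0,0,100]'

```text
clock: 7.58
tool_pos: [0.4126, -0.0168, 0.0983]
orientation: [-91.5, 88.8, 0.3]
force: [0.3, 0.3, 0.6]
opening: 0.0872
```

```bash
python3 -c "
from h import *
go((.46,-.018,.098),91);s=track((266.5,176),(296,130),r=5)
"
```

```text
t 7.58 p [ 0.4126 -0.0168  0.0983] F [0.3 0.3 0.6] jaw 91.8 tilt [-1.    -0.022 -0.001] shift [  1.4 -47.3  -2.7] turn 0.8 q [  26.    2.  -42.    1.  -44. -115.]
px [266.3 175.7] [295.9 129.7] contrast 79.1 44.1 L [0.5926 0.0725] R [ 0.5899 -0.0974] sep 0.17 yaw -0.88
to go mm L [25.4 -2.2] R [31.1 -2.3]
```

Emit:
arm_command --commands '[0,-12,0,0.8,100,0,-10,0,0,100,0,-8,0,0,100,0,-6,0,0,100,0,0,0,0,100]'

```text
clock: 8.25
tool_pos: [0.4494, -0.0172, 0.101]
orientation: [-92.2, 89.0, -1.3]
force: [-0.6, 0.2, 0.3]
opening: 0.0875
```

```bash
python3 -c "
from h import *
go((.46,-.018,.098),91);s=track((263,175),(293,129),r=7)
"
```

```text
t 8.25 p [ 0.4494 -0.0172  0.101 ] F [-0.6  0.2  0.3] jaw 90.89 tilt [-1.    -0.018 -0.001] shift [  3.2 -10.5  -0.9] turn -0.11 q [  23.    6.  -38.    1.  -45. -113.]
px [261.2 175. ] [288.9 128.2] contrast 79.1 45.5 L [0.6039 0.0753] R [ 0.6076 -0.0951] sep 0.1705 yaw 1.25
to go mm L [14.1 -5. ] R [13.4 -4.6]
```

Emit:
arm_command --commands '[2,-5,0,0,100,1,-4,0,0,100,0,0,0,0,100]'

```text
clock: 8.68
tool_pos: [0.4551, -0.0178, 0.0974]
orientation: [-97.2, 89.3, -6.3]
force: [0.0, -0.3, -0.3]
opening: 0.0873
```

```bash
python3 -c "
from h import *
go((.46,-.018,.098),91);s=track((258,174),(286,127),r=6)
"
```

```text
t 8.68 p [ 0.4551 -0.0178  0.0974] F [ 0.  -0.3 -0.3] jaw 90.88 tilt [-1.    -0.012 -0.001] shift [-0.5 -4.9 -0.2] turn -0.12 q [  23.    7.  -37.    0.  -45. -112.]
px [259.1 173.9] [287.1 127.5] contrast 77.0 56.0 L [0.6096 0.0743] R [ 0.6128 -0.0956] sep 0.17 yaw 1.09
to go mm L [ 8.4 -4. ] R [ 8.2 -4.1]
```

Emit:
arm_command --commands '[0,20,0,0,100,-50,0,0,0,100,-30,0,50,-10.6,100,0,0,0,-10.6,100,0,0,0,-10.6,100]'

```text
clock: 9.35
tool_pos: [0.4366, 0.035, 0.1815]
orientation: [-116.8, 88.8, 6.5]
force: [1.0, 0.3, -1.2]
opening: 0.0872
```

Emit:
arm_command --commands '[0,0,0,-10.6,100,0,0,0,-10.6,100,0,0,0,-10.6,100,0,0,0,-10.6,100,0,0,0,-10.6,100]'

```text
clock: 9.98
tool_pos: [0.4405, 0.0373, 0.1842]
orientation: [-164.5, 88.3, 12.4]
force: [0.2, -0.3, 0.9]
opening: 0.0877
```

```bash
python3 -c "
from h import *
go((.545,.16,.18),181);s=track((259,174),(287,127.5),r=5)
"
```

```text
t 9.97 p [0.4405 0.0373 0.1842] F [ 0.2 -0.3  0.9] jaw 176.85 tilt [-1.    -0.008 -0.029] shift [   8.1 -128.2  -97.4] turn -4.15 q [ 31.  -1. -32.   1. -57. -35.]
px [259.1 173.9] [287.1 127.6] contrast 75.6 56.0 L [0.6095 0.0743] R [ 0.6127 -0.0956] sep 0.1699 yaw 1.07
to go mm L [ 8.5 -4. ] R [ 8.3 -4.1]
```

Emit:
arm_command --commands '[0,-45,-33,-4.1,100,0,-45,-33,0,100,0,-34,-25,0,100,0,0,0,0,100]'

```text
clock: 10.52
tool_pos: [0.5365, 0.1657, 0.1898]
orientation: [-165.9, 87.9, 15.0]
force: [0.3, -0.9, -0.0]
opening: 0.0877
```

```bash
python3 -c "
from h import *
go((.545,.155,.101),181)
"
```

```text
t 10.53 p [0.5365 0.1657 0.1898] F [ 0.3 -0.9 -0. ] jaw -179.1 tilt [-0.999 -0.009 -0.036] shift [88.9 11.7 -5.1] turn -0.1 q [ 38.  10. -19.   1. -59. -37.]
```

Emit:
arm_command --commands '[45,8,-5,0,100,40,8,0,0,100,4,8,0,0,100,0,0,0,0,100]'

```text
clock: 11.02
tool_pos: [0.5469, 0.1427, 0.1013]
orientation: [-164.0, 87.6, 16.5]
force: [0.1, 0.5, 0.8]
opening: 0.0874
```

```bash
python3 -c "
from h import *
go((.545,.130,.101),181);s=track((259,174),(287,127.5),r=5)
"
```

```text
t 11.03 p [0.5469 0.1427 0.1013] F [0.1 0.5 0.8] jaw -179.53 tilt [-0.999 -0.012 -0.041] shift [ 0.1 12.6  2. ] turn -0.53 q [ 35.  15. -25.   1. -47. -35.]
px [262.  173.9] [283.2 126.6] contrast 56.0 5.6 L [0.6036 0.0715] R [ 0.6231 -0.0949] sep 0.1675 yaw 6.67
to go mm L [14.4 -1.2] R [-2.1 -4.8]
```

```bash
python3 -c "
from h import *
a=snapshot('side')['frame'][80:250,190:390];b=snapshot('top')['frame'][130:300,225:425]
cv2.imwrite('pics/st6.png',cv2.resize(np.hstack([a,b]),(800,340)))
"
```

```text
(no output)
```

View pics/st6.png

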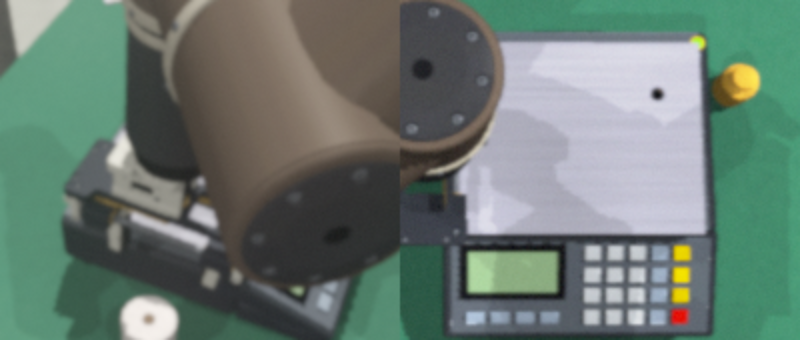

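From this side the arm hides the pan in the side view, but the top view shows the right hole at about (353.5,177), so I use that.

```bash
cat >> h.py <<'E'
def rtop(p,z=.116,r=6):
    s=snapshot("top");g=cv2.cvtColor(s["frame"],cv2.COLOR_BGR2GRAY)
    b=cv2.morphologyEx(g,cv2.MORPH_CLOSE,cv2.getStructuringElement(cv2.MORPH_ELLIPSE,(11,11))).astype(float)-g
    x0,y0=int(p[0])-r,int(p[1])-r;w=b[y0:y0+2*r+1,x0:x0+2*r+1];w=np.clip(w-w.max()*.3,0,None)
    Y,X=np.mgrid[:w.shape[0],:w.shape[1]];u=(x0+(X*w).sum()/w.sum(),y0+(Y*w).sum()/w.sum());A=onz(s,u,z)
    print("top px",np.round(u,2),"c",w.max(),np.round(A[:2],4),"R to go",np.round((TG[1]-A[:2])*1000,1));return s
E
python3 -c "
from h import *
rtop((353.5,177))"
```

```text
top px [353.27 176.71] c 136.5 [ 0.6131 -0.0956] R to go [ 7.9 -4.1]
```

Emit:
arm_command --commands '[0,5,2,-0.5,100,0,4,0,0,100,0,0,0,0,100]'

```text
clock: 11.6
tool_pos: [0.546, 0.1349, 0.1037]
orientation: [-162.5, 87.3, 18.6]
force: [-0.1, 0.0, -0.7]
opening: 0.0878
```

```bash
python3 -c "
from h import *
go((.545,.130,.101),181);rtop((353.5,177))"
```

```text
t 11.6 p [0.546  0.1349 0.1037] F [-0.1  0.  -0.7] jaw -178.89 tilt [-0.999 -0.014 -0.046] shift [2.5 4.9 1.2] turn 0.11 q [ 34.  15. -26.   1. -47. -34.]
top px [353.27 176.71] c 132.3 [ 0.6131 -0.0956] R to go [ 7.9 -4.1]
```

Emit:
arm_command --commands '[2,4,0,0,100,0,3,0,0,100,0,0,0,0,100]'

```text
clock: 12.02
tool_pos: [0.5461, 0.1278, 0.1012]
orientation: [-162.1, 87.3, 19.1]
force: [0.3, -0.5, -0.4]
opening: 0.0877
```

```bash
python3 -c "
from h import *
go((.545,.124,.101),181);rtop((353.5,177))"
```

```text
t 12.03 p [0.5461 0.1278 0.1012] F [ 0.3 -0.5 -0.4] jaw -178.9 tilt [-0.999 -0.015 -0.045] shift [0.  3.8 1.2] turn 0.1 q [ 34.  15. -26.   1. -46. -33.]
top px [353.76 176.5 ] c 131.6 [ 0.6136 -0.0967] R to go [ 7.4 -3. ]
```

Contact has started: the hole moved 1.1 mm. About 3 mm more.

Emit:
arm_command --commands '[0,2.5,0,0,100,0,1,0,0,100,0,0,0,0,100]'

```text
clock: 12.45
tool_pos: [0.5466, 0.1252, 0.1012]
orientation: [-161.0, 87.2, 20.2]
force: [-0.6, 1.4, 0.5]
opening: 0.0875
```

```bash
python3 -c "
from h import *
go((.545,.124,.101),181);rtop((354.5,177))"
```

```text
t 12.45 p [0.5466 0.1252 0.1012] F [-0.6  1.4  0.5] jaw -178.89 tilt [-0.999 -0.016 -0.046] shift [0.1 1.1 1.6] turn 0.11 q [ 33.  15. -26.   1. -46. -33.]
top px [354.99 176.44] c 131.6 [ 0.6138 -0.0993] R to go [ 7.2 -0.4]
```

Emit:
arm_command --commands '[0,-20,0,0,100,-45,-5,0,0,100,-40,0,0,10.6,100,0,40,30,10.6,100,0,0,0,10.6,100]'

```text
clock: 13.12
tool_pos: [0.505, 0.1165, 0.1867]
orientation: [-132.2, 87.4, 16.4]
force: [0.4, 0.1, 0.3]
opening: 0.0877
```

Emit:
arm_command --commands '[0,0,0,10.6,100,0,0,0,10.6,100,0,0,0,10.6,100,0,0,0,10.6,100,0,0,0,10.6,100]'

```text
clock: 13.75
tool_pos: [0.505, 0.1192, 0.1882]
orientation: [-80.4, 87.3, 14.5]
force: [1.8, -0.1, 0.0]
opening: 0.0879
```

```bash
python3 -c "
from h import *
go((.42,-.018,.18),91);rtop((355,176.5));track((259,173),(287,127),r=6)"
```

```text
t 13.75 p [0.505  0.1192 0.1882] F [ 1.8 -0.1  0. ] jaw 94.94 tilt [-0.999 -0.047  0.008] shift [   2.6   96.7 -129.4] turn 3.94 q [  36.    6.  -25.    1.  -57. -121.]
top px [354.94 176.45] c 131.6 [ 0.6137 -0.0992] R to go [ 7.3 -0.5]
px [259.5 172.7] [287.2 126.5] contrast 79.80000000000001 49.7 L [0.6103 0.0707] R [ 0.614  -0.0993] sep 0.17 yaw 1.26
to go mm L [ 7.7 -0.4] R [ 7.  -0.4]
```

Emit:
arm_command --commands '[0,35,-43,3.9,100,0,35,-45,0,100,0,30,-42,0,100,0,0,0,0,100]'

```text
clock: 14.35
tool_pos: [0.4094, -0.0174, 0.1817]
orientation: [-79.7, 87.3, 12.8]
force: [2.2, -0.1, 0.0]
opening: 0.0876
```

```bash
python3 -c "
from h import *
go((.435,-.018,.098),91)"
```

```text
t 14.35 p [ 0.4094 -0.0174  0.1817] F [ 2.2 -0.1  0. ] jaw 92.49 tilt [-0.999 -0.046  0.008] shift [ 84.8 -21.7  -2.4] turn 1.49 q [  26.   -5.  -37.    1.  -56. -114.]
```

Emit:
arm_command --commands '[45,0,-2,1.5,100,38,-10,0,0,100,2,-12,0,0,100,0,0,0,0,100]'

```text
clock: 14.85
tool_pos: [0.4402, -0.0159, 0.0993]
orientation: [-79.2, 86.9, 12.6]
force: [0.3, -0.2, -0.0]
opening: 0.0874
```

```bash
python3 -c "
from h import *
go((.46,-.018,.098),91);track((259.5,172.7),(287,126.5),r=5)"
```

```text
t 14.85 p [ 0.4402 -0.0159  0.0993] F [ 0.3 -0.2 -0. ] jaw 91.84 tilt [-0.999 -0.053  0.01 ] shift [  2.3 -19.7  -2.8] turn 0.84 q [  24.    4.  -40.    1.  -43. -113.]
px [259.6 172.7] [287.2 126.5] contrast 77.7 49.7 L [0.6101 0.0707] R [ 0.614  -0.0994] sep 0.1701 yaw 1.31
to go mm L [ 7.9 -0.4] R [ 7.  -0.3]
```

Emit:
arm_command --commands '[1,-8,-1,0.8,100,1,-6,0,0,100,0,-3,0,0,100,0,0,0,0,100]'

```text
clock: 15.4
tool_pos: [0.4581, -0.0161, 0.1005]
orientation: [-77.4, 86.8, 13.6]
force: [0.5, -0.4, 0.4]
opening: 0.0876
```

```bash
python3 -c "
from h import *
go((.465,-.018,.098),91);track((258.5,172.7),(286,126.5),r=5)"
```

```text
t 15.4 p [ 0.4581 -0.0161  0.1005] F [ 0.5 -0.4  0.4] jaw 91.02 tilt [-0.998 -0.055  0.012] shift [ 2.8 -6.7 -2. ] turn 0.02 q [  23.    6.  -38.    1.  -43. -113.]
px [258.9 172.3] [286.6 126.3] contrast 67.2 53.900000000000006 L [0.612  0.0703] R [ 0.6158 -0.0995] sep 0.1699 yaw 1.28
to go mm L [6. 0.] R [ 5.2 -0.2]
```

Emit:
arm_command --commands '[1,-2,0,0,100,0,-1.5,0,0,100,0,0,0,0,100]'

```text
clock: 15.82
tool_pos: [0.4593, -0.0166, 0.0992]
orientation: [-77.1, 87.0, 13.9]
force: [-1.3, 0.5, -0.0]
opening: 0.0878
```

```bash
python3 -c "
from h import *
go((.465,-.018,.098),91);track((257.7,172),(285.7,126),r=5)"
```

```text
t 15.82 p [ 0.4593 -0.0166  0.0992] F [-1.3  0.5 -0. ] jaw 91.01 tilt [-0.999 -0.051  0.012] shift [ 1.4 -5.6 -1.5] turn 0.01 q [  23.    6.  -38.    1.  -43. -113.]
px [258.7 172.3] [286.4 126.2] contrast 64.4 51.1 L [0.6126 0.0704] R [ 0.6163 -0.0996] sep 0.17 yaw 1.24
to go mm L [ 5.4 -0.1] R [ 4.7 -0.1]
```

Emit:
arm_command --commands '[0,-3,0,0,100,0,-2,0,0,100,0,0,0,0,100]'

```text
clock: 16.25
tool_pos: [0.4625, -0.0171, 0.099]
orientation: [-77.1, 87.2, 13.9]
force: [-1.0, -0.6, 1.0]
opening: 0.0878
```

```bash
python3 -c "
from h import *
go((.465,-.018,.098),91);track((257.3,172),(285.2,126),r=5)"
```

```text
t 16.25 p [ 0.4625 -0.0171  0.099 ] F [-1.  -0.6  1. ] jaw 90.99 tilt [-0.999 -0.048  0.011] shift [ 1.1 -2.4 -0.9] turn -0.01 q [  23.    6.  -38.    1.  -43. -112.]
px [257.3 173.1] [285.3 127.4] contrast 46.900000000000006 37.1 L [0.6143 0.074 ] R [ 0.617  -0.0944] sep 0.1684 yaw 0.94
to go mm L [ 3.7 -3.7] R [ 4.  -5.3]
```

The hole pixels shifted down and lost contrast, which is what a drop onto brass pins should look like. I retreat and check.

Emit:
arm_command --commands '[0,20,0,0,100,0,15,0,0,100,-55,0,0,0,100,-45,0,-60,0,100,0,0,-60,0,100]'

```text
clock: 16.92
tool_pos: [0.4282, -0.128, 0.1938]
orientation: [-80.6, 86.7, 11.0]
force: [2.2, -0.1, -1.1]
opening: 0.0876
```

Emit:
arm_command --commands '[0,0,-60,0,100,0,0,-60,0,100,0,0,-60,0,100,0,0,0,0,100]'

```text
clock: 17.42
tool_pos: [0.4347, -0.3172, 0.1947]
orientation: [-84.5, 86.3, 7.0]
force: [-0.6, 0.6, -1.1]
opening: 0.0876
```

```bash
python3 -c "
from h import *
go((.4,-.2,.2),91);s=track((257.3,173),(285.3,127.4),z=.114,r=5);t=rtop((357,176),z=.114)
a=s['frame'][80:250,190:390];b=t['frame'][130:300,225:425]
cv2.imwrite('pics/st7.png',cv2.resize(np.hstack([a,b]),(800,340),interpolation=cv2.INTER_CUBIC))
"
```

```text
t 17.43 p [ 0.4347 -0.3172  0.1947] F [-0.6  0.6 -1.1] jaw 91.48 tilt [-0.998 -0.065  0.006] shift [ -6.6  31.3 118.1] turn 0.48 q [-16.   7. -21.  -2. -58. -71.]
px [257.2 173.2] [285.2 127.3] contrast 44.8 35.7 L [0.6156 0.0718] R [ 0.6186 -0.0977] sep 0.1696 yaw 0.99
to go mm L [ 2.4 -1.5] R [ 2.4 -2. ]
top px [354.44 174.35] c 80.5 [ 0.6187 -0.0987] R to go [ 2.3 -1. ]
```

View pics/st7.png

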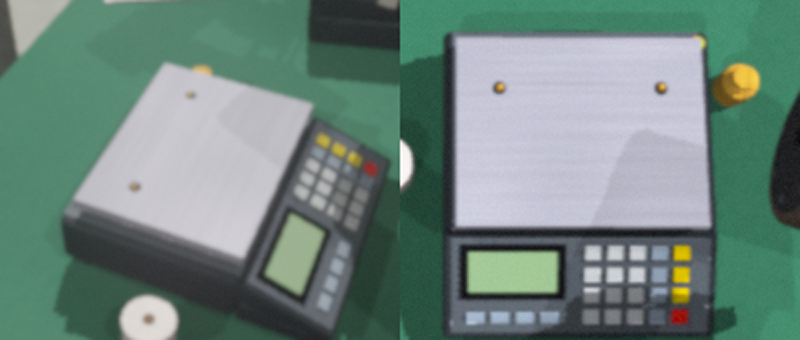

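Both views show brass pins inside both holes. Top crop: (500,88) and (661,88). I check that it lies level by triangulation, and the bystanders by comparing pictures.

```bash
python3 - <<'E'
from h import *
np.set_printoptions(precision=4,suppress=True)
s=snapshot("side");t=snapshot("top")
Q=[]
for x,seed in((t,(320,215)),(s,(290,165))):
    c=pan(x,seed);q=edges(c);print(q.tolist());Q.append(q)
t4=min
T=Q[0][np.argsort(Q[0][:,1])];S=Q[1]
o=np.array([[.675,.114],[.675,-.144],[.475,.112],[.475,-.147]])
for w in o:
    p=np.r_[w,.114];a=min(Q[0],key=lambda q:np.hypot(*(q-proj(t,p))));b=min(Q[1],key=lambda q:np.hypot(*(q-proj(s,p))));print("corner",tri(t,a,s,b))
print("pins",tri(t,((500-400)/2+225,88/2+130),s,(257.2,173.2)),tri(t,(354.44,174.35),s,(285.2,127.3)))
for n,x,boxes in(("top",t,{"roll":(200,195,236,232),"weight":(387,158,408,182),"scanner":(88,132,135,208)}),("side",s,{"roll":(245,225,283,268),"scanner":(120,298,200,368)})):
    r=cv2.imread(f"pics/{n}0.png")
    for k,(a,b,c,d) in boxes.items():
        A=[np.float32(cv2.cvtColor(i[b:d,a:c],cv2.COLOR_BGR2GRAY)) for i in(r,x["frame"])]
        print(n,k,np.round(cv2.phaseCorrelate(*A),2) if 0 else (np.round(cv2.phaseCorrelate(*A)[0],2),"absdiff",cv2.absdiff(*A).mean()))
E
```

```text
[[374.0, 149.0], [379.0, 243.0], [252.0, 242.0], [252.0, 147.0]]
[[272.0, 111.0], [345.0, 131.0], [311.0, 209.0], [224.0, 187.0]]
corner (array([0.6813, 0.1169, 0.0818]), np.float64(0.0035979735624436693))
corner (array([ 0.6745, -0.1414,  0.1149]), np.float64(0.0001765733776161988))
corner (array([0.4721, 0.114 , 0.1127]), np.float64(0.002276959279071457))
corner (array([ 0.477 , -0.1449,  0.1158]), np.float64(0.00274905139882855))
pins (array([0.6173, 0.068 , 0.1093]), np.float64(0.00014913443232441733)) (array([ 0.619 , -0.0989,  0.1129]), np.float64(0.00015797768167547156))
top roll (array([-0.29,  0.1 ]), 'absdiff', np.float32(6.466216))
top weight (array([-0.16, -0.04]), 'absdiff', np.float32(5.3333335))
top scanner (array([0.1 , 0.02]), 'absdiff', np.float32(5.345185))
side roll (array([-0.02,  1.08]), 'absdiff', np.float32(4.386169))
side scanner (array([-0.04,  0.04]), 'absdiff', np.float32(3.0376785))
```

```bash
python3 - <<'E'
from h import *
s=snapshot("side");t=snapshot("top")
for n,x,(a,b,c,d) in(("side",s,(245,222,283,270)),("top",t,(198,192,238,234))):
    for i in(cv2.imread(f"pics/{n}0.png"),x["frame"]):
        h=cv2.cvtColor(i[b:d,a:c],cv2.COLOR_BGR2HSV);m=((h[...,1]<60)&(h[...,2]>150)).astype(np.uint8);M=cv2.moments(m,True);print(n,"roll",M["m00"],round(a+M["m10"]/M["m00"],2),round(b+M["m01"]/M["m00"],2))
print("BL corner",tri(t,(252,147.5),s,(227.5,184)))
import numpy as np
g=t["frame"];h=cv2.cvtColor(g,cv2.COLOR_BGR2HSV)[165:185,265:370];m=((h[...,1]>60)).astype(np.uint8)
n,l,st,c=cv2.connectedComponentsWithStats(m);c=c[1:][st[1:,4]>5]+[265,165];print("pins top",c)
for q,b in zip(sorted(c.tolist()),((257.2,173.2),(285.2,127.3))):print(tri(t,q,s,b))
E
```

```text
side roll 561.0 263.94 239.82
side roll 565.0 263.83 239.91
top roll 601.0 217.32 211.26
top roll 601.0 217.13 211.29
BL corner (array([0.67356672, 0.11639432, 0.09695745]), np.float64(0.008163697801776934))
pins top [[274.4   173.4  ]
 [355.25  173.375]]
(array([0.61753598, 0.06923964, 0.11074177]), np.float64(0.0013414477952488969))
(array([ 0.62082348, -0.10132482,  0.11068433]), np.float64(0.0015580474680531357))
```

Nothing has been disturbed, and both pins sit at equal heights in the holes. I hand in.

```bash
python3 -c "
from plant import *
print(close_job())"
```

```text
the job is handed in; nothing more can be done
None
```

The pan is home on the scale: both holes dropped over the pins and it lies about level. I handed the job in at about 18 s of the 64 s allowed. I pushed it left from its right edge, forward from its front edge, and about 4 mm back to the right from its left edge. Then I eased it forward in small steps until it dropped, and backed the gripper clear.

**What the last checks showed:**
- **Pins:** brass shows in both holes in both views. Both holes triangulate to the same height, about 0.111 m, about 6 mm below the start and 3–4 mm under the expected 0.114–0.115 m.
- **Level:** three of the four pan corners triangulate to 0.113–0.116 m, against 0.114 m when seated. Front and back on the right agree to 1 mm.
- **Bystanders:** the till roll, test weight and scanner are all within about 0.3 px of where they started.

**What disagreed:**
- **Back-left corner:** it gave no usable height. Its outline merges with the housing rim in the side view, so both readings (0.082 and 0.097 m) had large ray errors.
- **Pin position:** the holes ended about 2.4 mm in x and 1–2 mm in y short of my estimate of where the pins were. That is within the error of my housing-edge measurement.
- **Till roll:** one image correlation suggested the roll had moved 1 px in the side view. Centroids put it within 0.2 px, so I put the difference down to shadow.

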